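# Hold the adapter case open for a check

## Robot

A 6-joint arm with a two-finger parallel gripper is mounted at the origin on the work surface. World frame = base frame: x ahead of the robot, y to its left, z up, the work surface at z = 0. Lengths are in m, angles in rad, forces in N, time in s.
With the tool pointing down it reaches from about 0.425 to 0.95 m from the base axis. Payload 3.5 kg.
Tool frame: the origin (TCP) lies on the mounting face of the last link; the fingertips stand 173 mm ahead of it and the grasp point (between the pads) lies 155 mm ahead of it; z points along the fingers, x is the direction in which the jaws open and shut, and the axes are right-handed (so a half turn about z gives the same grasp; the last joint's range is limited). The gripper opens to 85 mm and grips with 20 to 120 N. Pads are 22 mm wide; open, the fingers measure 114 mm over their backs; the gripper's body (76 mm by 85 mm) begins 54 mm behind the grasp point. The pads swing forward as they close: fully open they stand 13 mm farther back than shut.
Start: joints at [1.077, 0.286, 1.577, -0, 1.279, -0.15], TCP at [0.227, 0.635, 0.405] pointing down, gripper open.
Joint ranges: [-2.77, 2.77], [-0.9, 2.22], [0.21, 2.48], [-1.53, 4.67], [0.24, 2.81], [-2.84, 2.84]. Speed limits (rad/s): [2.79, 2.79, 3.14, 3.14, 3.14, 3.14].

## Interface

Orientations are given as a unit quaternion [x, y, z, w].
In Python, from plant import get_state, read_camera, sign_off gives the robot as it stands.
- The arm moves only by the shell command python3 -m jog 'ROWS' [FORCE]. ROWS is JSON, a list of rows, each an object of numbers: "grip": the closure, from 0 (fully open) to 1 (shut); "x", "y", "z": the shift along the tool's x, y, z in mm; "rx", "ry", "rz": the turn, a rotation vector about the tool's x, y, z in degrees. A call has 1 to 8 rows; each row shifts and turns the commanded pose from where the row before left it, along the tool's axes as they then stand; what a row does not reach is not made up. A row lasts 1/12 s, in which the tool goes at most 41.7 mm and 7.16 degrees, less where a joint would pass 70% of its speed; a pose out of reach is approached as far as the arm can. A call with a gripper value outside its range is refused whole. The fingers move at their own pace and stop on an object; FORCE is the grip in N (left out, the last holds). Time passes only in rows, so rows that do not move let the fingers close. It gives the time, the measured TCP pose, the force and the opening at its end, in the units of the state.
- get_state(): the state, without advancing time (a new reading comes with each control period).
- read_camera(name): name is "scene" or "top" or "wrist"; returns a dict with "frame" (384x512x3 uint8, red, green, blue), "intrinsics" (3x3 intrinsics, pixels), "R" (3x3) and "t" (3): a world point X has camera coordinates R X + t. Camera axes: x right, y down, z forward; pixel columns grow to the right and rows downward; lengths in m; the calibration is good to about 2 mm. A picture is of the moment at which its call begins. There is no depth.
- sign_off(): hands the job in, once; it reports no verdict.
The state is a dict: "time": time; "qpos": joint angles; "dq": joint speeds; "joint_efforts": joint torques, N m; "eef_pos": TCP position; "tcp_rot": TCP orientation; "contact_force": force on the tool from outside, world axes, zero at the start; "wrist_torque": the same for the moment, N m; "opening": opening from 0.0 (shut) to 1.0 (fully open).
Only numpy, scipy, OpenCV 4.12 (cv2) and the standard library are available. Lean on these libraries where they do the work, as an engineer would, in place of code of your own. Each camera call takes 0.05 s, during which the arm holds its last target.

## Task

A spring clamp has been left lying on the lid of the aluminium adapter case: lay it gently in the open grey parts tray first. Then raise the case's self-closing lid to 60 degrees from shut and keep holding it there with the gripper, so the kit inside can be checked; finish while still holding it, and leave the other things on the desk where they are.

Things in the scene. Friction and masses are not known exactly. Their poses are not given: they have to be found in the camera images.
- case: aluminium adapter case fixed to the desk, 170 mm deep (x) by 240 mm wide (y) by 72 mm high without the 8 mm lid; origin at the centre of its underside, on the desk; its -x side, where the lid's handle sticks out, is the front, and the hinge runs along the top of the +x side; z up
- lid (a joint): angle of the case's lid in rad: 0 shut (level), growing as the handle rises, stop at 1.4; 60 degrees is 1.047. The lid is a 170 x 240 x 8 mm aluminium plate of about 0.36 kg with a spring hinge: it falls shut from any angle when let go, and takes about 2 to 4 N of lift at the handle bar
- lid_bar (a point): middle of the lid's handle bar: round steel, 12 mm thick, 132 mm long, parallel to the hinge, in the lid's plane on two flat arms 60 mm either side of the middle. Bar centre 56 mm in front of the lid's front edge (50 mm gap, open above and below), 226 mm from the hinge; 76 mm above the desk when shut. y along the bar, x from the bar to the hinge (tips down as the lid opens)
- lid_hinge (a point): middle of the hinge line at the top of the case's back (+x) side, 72 mm above the desk; y axis along the hinge line. It lies 226 mm along the lid from the bar; the bar's centre is 4 mm above the hinge when shut
- clamp: the spring clamp to be moved, the one on the case's lid (lid top 80 mm above the desk): dark steel, flat, 24 mm high, 53 mm over the handles. Origin on the underside below the pivot block, 34 mm (x) by 28 mm (y) with upright sides: the place to grip, across y. Jaws reach 55 mm to +x, two splayed sleeved handles 64 mm to -x; z up
- tray: open grey plastic parts tray fixed to the desk, 200 mm (x) by 170 mm (y), 30 mm high, walls and floor 4 mm thick, outside sizes; origin at the centre of its underside; a white cap stands near a corner in its +x half
- tray_cap: white tube-end cap standing in the tray, round, 38 mm across at the foot, 29 mm above, 31 mm high; origin under its centre; it may be nudged but stays in the tray
- desk_cap: a like white cap standing on the desk, not to be moved; origin under its centre
- spare_clamp: a like spring clamp lying on the desk near the robot, not to be moved; axes as for the other clamp
- mouse: black computer mouse, 100 x 58 x 26 mm, long side along x, origin under its centre, not to be moved
- caliper: steel caliper lying flat, 200 mm long (x), 14 mm high, jaws towards +y at the -x end, origin under its centre, not to be moved
- offcut: bent steel tube piece, 16 mm thick, about 200 mm long mainly along y, origin below its axis near the middle, not to be moved

How it is judged:
On the way, in this order (a step that is already met when the one before it is completed fails the run):
1. the clamp lies in the tray, released and at rest, with the lid still shut (x of clamp in the frame of tray between -0.09 and 0.09 m and y of clamp in the frame of tray between -0.075 and 0.075 m and z of clamp in the frame of tray below 0.035 m and contact force between the fingers and clamp below 0.1 N and linear speed of clamp below 0.05 m/s and value of joint lid below 0.1 rad), for 0.2 s.
2. the lid is raised past 50 degrees by the gripper (value of joint lid above 0.873 rad and contact force between the fingers and lid above 0.3 N), for 0.1 s.
At the end, for the whole second after the job is handed in: The lid stands still at 60 degrees, give or take 6, held by the gripper's fingers (over 0.3 N) and propped by nothing else; the clamp lies at rest in the tray, its pivot within the walls and under 35 mm above the tray's underside, untouched; the cap is still in the tray (value of joint lid between 0.942 and 1.152 rad and velocity of joint lid between -0.05 and 0.05 rad/s and contact force between the fingers and lid above 0.3 N and x of clamp in the frame of tray between -0.09 and 0.09 m and y of clamp in the frame of tray between -0.075 and 0.075 m and z of clamp in the frame of tray below 0.035 m and contact force between the fingers and clamp below 0.1 N and linear speed of clamp below 0.05 m/s and horizontal distance between tray_cap and tray below 0.12 m and height (world z) of tray_cap below 0.05 m and contact force between lid and clamp below 0.05 N and contact force between lid and tray_cap below 0.05 N and contact force between lid and spare_clamp below 0.05 N and contact force between lid and desk_cap below 0.05 N and contact force between lid and mouse below 0.05 N and contact force between lid and caliper below 0.05 N and contact force between lid and offcut below 0.05 N); the arm keeps its last pose, push and grip.
It fails at once if the lid is raised more than about 10 degrees while the clamp is not in the tray (value of joint lid above 0.18 rad and not (x of clamp in the frame of tray between -0.09 and 0.09 m and y of clamp in the frame of tray between -0.075 and 0.075 m and z of clamp in the frame of tray below 0.035 m)).
It fails at once if the clamp is thrown or dropped from more than about 5 cm (1 m/s out of the gripper) (linear speed of clamp above 1 m/s and contact force between the fingers and clamp below 0.05 N).
It fails at once if the other clamp, the cap on the desk, the mouse, the caliper or the tube piece is moved by more than 30 mm (distance of any of spare_clamp, desk_cap, mouse, caliper, offcut from where it was at the start of the episode above 0.03 m).
It also fails if it takes over 54 s, if anything falls off the work surface, if the arm or the gripper's body presses on something with over 40 N, if the wrist force passes 120 N, or if a joint passes its speed limit or range.

## Working session

There is one attempt and no reset: what is moved stays moved. The work goes in short steps, Python scripts to look and compute and a shell command to move; the robot and the scene stay as the last step left them, time stands still between calls to the robot, and variables do not carry over. Pictures are saved under pics/ and viewed, and the job is handed in when it is done.

```bash
ls; mkdir -p pics; python3 - <<'E'
from plant import *
import cv2,numpy as np
s=get_state();print(s)
for n in ("scene","top","wrist"):
    c=read_camera(n);cv2.imwrite(f"pics/{n}0.png",c["frame"][:,:,::-1]);print(n,c["intrinsics"],c["R"],c["t"])
E
```

```text
pics
{'time': 0.0, 'qpos': array([ 1.07696450e+00,  2.87158716e-01,  1.57819398e+00, -2.76568205e-05,
        1.27862963e+00, -1.50043686e-01]), 'dq': array([ 2.50901669e-04, -2.50357373e-04, -1.57240581e-03,  1.38382082e-03,
        3.80459037e-03,  1.56771919e-05]), 'joint_efforts': array([ 5.00766055e-04, -4.05998111e+01, -2.92617989e+01, -1.46812854e-04,
        5.86410257e-03, -4.88734440e-07]), 'eef_pos': array([0.22738898, 0.6352681 , 0.40334215]), 'tcp_rot': array([ 8.17632724e-01,  5.75738917e-01, -1.06287258e-03,  5.45986325e-04]), 'contact_force': array([ 0.26924191, -0.7437191 ,  0.18211399]), 'wrist_torque': array([0.04132088, 0.02938603, 0.02189505]), 'opening': 1.0006836534745542}
scene [[424.37755346   0.         256.85863284]
 [  0.         424.37755346 190.41558791]
 [  0.           0.           1.        ]] [[ 0.16176055  0.98680976  0.00632618]
 [ 0.55966141 -0.0864575  -0.82419913]
 [-0.8127808   0.13686342 -0.56626476]] [-0.09262295 -0.21587659  1.68155127]
top [[350.80011876   0.         265.14977918]
 [  0.         350.80011876 191.52729968]
 [  0.           0.           1.        ]] [[ 0.01221323 -0.99969079  0.02166026]
 [-0.990574   -0.01505179 -0.13614916]
 [ 0.13643308 -0.01979327 -0.99045153]] [-0.01996     0.55745018  1.00498497]
wrist [[340.74254962   0.         255.69661336]
 [  0.         340.74254962 190.4177162 ]
 [  0.           0.           1.        ]] [[ 0.33814804  0.94109091 -0.00195062]
 [ 0.90482914 -0.32454741  0.2755961 ]
 [ 0.25872792 -0.09495726 -0.96127154]] [-0.67442652 -0.03407055  0.37968045]
```

View pics/scene0.png

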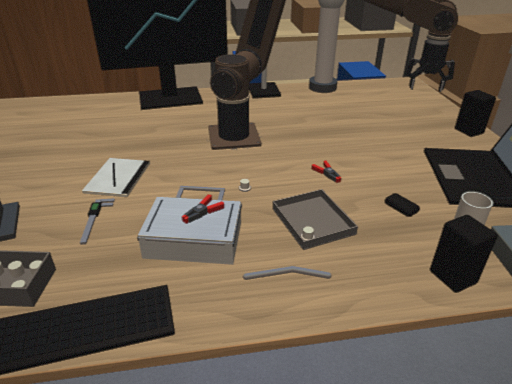

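View pics/top0.png

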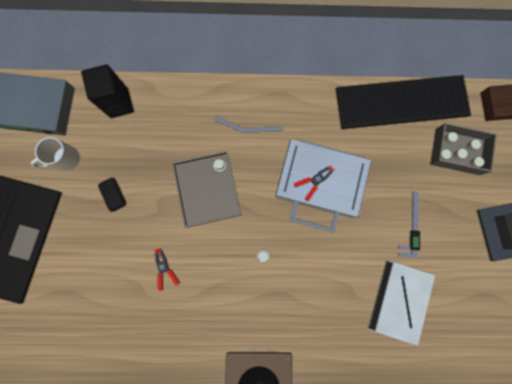

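View pics/wrist0.png

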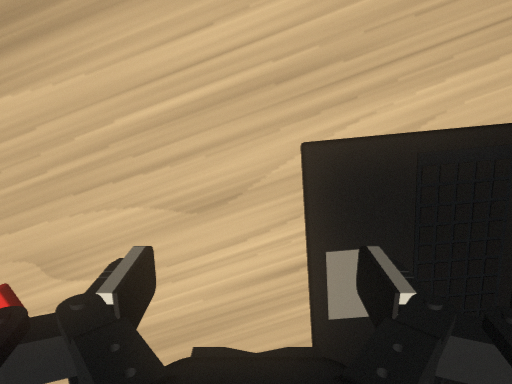

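The scene and top views show the case around top pixel (323,178), with its handle towards the robot at about (315,217). The clamp lies on the lid at (318,180), the tray is at (207,190) with its cap at (219,165), the desk cap is at (263,256) and the spare clamp at (163,268). Next I'll measure these.

```bash
cat > h.py <<'E'
import numpy as np,cv2
from plant import *
from scipy.spatial.transform import Rotation as Ro
def ray(c,u,v,z):
    K,R,t=c["intrinsics"],c["R"],c["t"]
    d=R.T@np.linalg.solve(K,[u,v,1.]);o=-R.T@t
    return o+d*(z-o[2])/d[2]
def proj(c,X):
    p=c["R"]@np.asarray(X,float)+c["t"];q=c["intrinsics"]@p;return q[:2]/q[2]
E
python3 - <<'E'
from h import *
c=read_camera("top")
f=c["frame"][:,:,::-1]
print("TCP px",proj(c,[.227,.635,.405]))
crop=f[120:290,140:390];cv2.imwrite("pics/top_crop.png",cv2.resize(crop,None,fx=3.2,fy=3.2,interpolation=cv2.INTER_CUBIC))
for n,(u,v) in dict(a=(290,141),b=(370,157),c=(357,215),d=(276,196)).items(): print(n,ray(c,u,v,.08).round(3))
for n,(u,v) in dict(barL=(292,222),barR=(335,231)).items(): print(n,ray(c,u,v,.076).round(3))
for n,(u,v) in dict(a=(175,163),b=(228,153),c=(241,214),d=(187,226)).items(): print('tray',n,ray(c,u,v,.03).round(3))
for n,(u,v,z) in dict(tcap=(219,165,.031),dcap=(263,256,.031),clamp=(318,179,.104),spare=(163,268,.024)).items(): print(n,ray(c,u,v,z).round(3))
E
```

```text
TCP px [-97.46959759 342.55316265]
a [ 0.702 -0.082  0.08 ]
b [ 0.658 -0.316  0.08 ]
c [ 0.489 -0.274  0.08 ]
d [ 0.54  -0.043  0.08 ]
barL [ 0.466 -0.089  0.076]
barR [ 0.443 -0.211  0.076]
tray a [0.642 0.26  0.03 ]
tray b [0.675 0.102 0.03 ]
tray c [0.49  0.058 0.03 ]
tray d [0.453 0.216 0.03 ]
tcap [0.637 0.128 0.031]
dcap [ 0.368 -0.009  0.031]
clamp [ 0.586 -0.159  0.104]
spare [0.331 0.282 0.024]
```

View pics/top_crop.png

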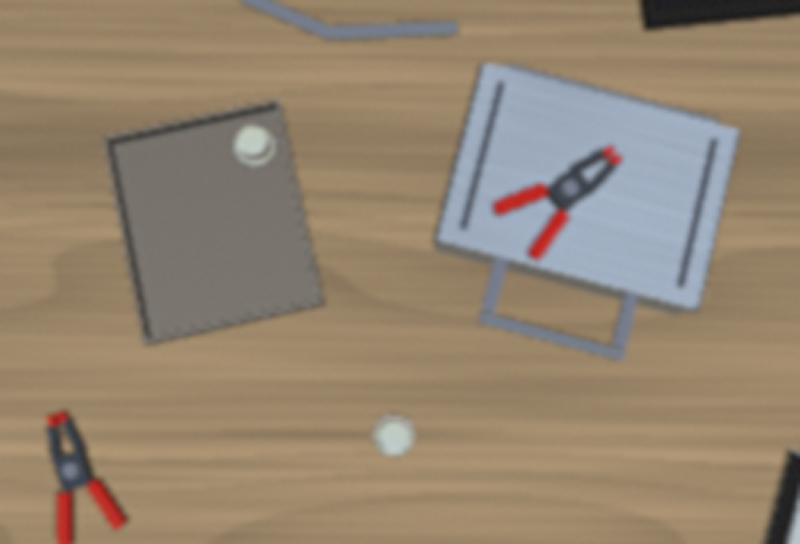

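```bash
cat >> h.py <<'E'
def plan(p,yaw):
    """p: target TCP, yaw: deg of tool x axis in world (mod 180), tool down"""
    s=get_state();R=Ro.from_quat(s["tcp_rot"]);M=R.as_matrix()
    best=None
    for k in (0,180):
        a=np.radians(yaw+k);x=np.array([np.cos(a),np.sin(a),0]);z=np.array([0,0,-1.]);T=np.c_[x,np.cross(z,x),z]
        rv=np.degrees((R.inv()*Ro.from_matrix(T)).as_rotvec())
        if best is None or np.linalg.norm(rv)<np.linalg.norm(best[0]): best=(rv,a)
    d=M.T@(np.asarray(p)-s["eef_pos"])*1000
    print("t",s["time"],"pos",s["eef_pos"].round(4),"xyaw",np.degrees(np.arctan2(M[1,0],M[0,0])).round(2),"tool z",M[:,2].round(4),"q6",s["qpos"][5].round(3),"open",round(s["opening"],3),"F",s["contact_force"].round(1))
    print("shift now-axes mm",d.round(1),"rotvec deg",best[0].round(2)," q:",s["qpos"].round(2))
    a=best[1];x=np.array([np.cos(a),np.sin(a),0]);y=np.cross([0,0,-1],x);D=(np.asarray(p)-s["eef_pos"])*1000
    print("shift in target axes",np.round([D@x,D@y,-D[2]],1))
def cam0(c): return -c["R"].T@c["t"]
E
python3 - <<'E'
from h import *
c=read_camera("wrist");s=get_state()
M=Ro.from_quat(s["tcp_rot"]).as_matrix()
print("cam in tool",M.T@(cam0(c)-s["eef_pos"]),"axis",M.T@c["R"][2])
plan([.586,-.159,.40],37.3)
E
```

```text
cam in tool [ 0.00048038 -0.07104094  0.03063841] axis [-4.93590398e-04  2.75842779e-01  9.61202641e-01]
t 0.25 pos [0.2274 0.6354 0.4041] xyaw 70.3 tool z [-5.e-04 -1.e-03 -1.e+00] q6 -0.15 open 1.002 F [ 0.1 -0.5  0.2]
shift now-axes mm [-627.1  605.4    4.7] rotvec deg [1.0e-02 6.0e-02 3.3e+01]  q: [ 1.08  0.29  1.58 -0.    1.28 -0.15]
shift in target axes [-196.2  849.2    4.1]
```

```bash
python3 -m jog '[{"rz":6.6},{"rz":6.6},{"rz":6.6},{"rz":6.6},{"rz":6.6}]'; python3 -m jog '[{"x":-8.2,"y":35.4},{"x":-8.2,"y":35.4},{"x":-8.2,"y":35.4},{"x":-8.2,"y":35.4},{"x":-8.2,"y":35.4},{"x":-8.2,"y":35.4},{"x":-8.2,"y":35.4},{"x":-8.2,"y":35.4}]'; python3 -m jog '[{"x":-8.2,"y":35.4},{"x":-8.2,"y":35.4},{"x":-8.2,"y":35.4},{"x":-8.2,"y":35.4},{"x":-8.2,"y":35.4},{"x":-8.2,"y":35.4},{"x":-8.2,"y":35.4},{"x":-8.2,"y":35.4}]';python3 -m jog '[{"x":-8.2,"y":35.4},{"x":-8.2,"y":35.4},{"x":-8.2,"y":35.4},{"x":-8.2,"y":35.4},{"x":-8.2,"y":35.4},{"x":-8.2,"y":30},{"x":-8.2,"y":25},{"x":0,"y":0}]'
python3 - <<'E'
from h import *
plan([.586,-.159,.40],37.3)
c=read_camera("wrist");cv2.imwrite("pics/w1.png",c["frame"][:,:,::-1])
E
```

```text
t 0.25 pos [0.2274 0.6354 0.4041] xyaw 70.3 tool z [-5.e-04 -1.e-03 -1.e+00] q6 -0.15 open 1.002 F [ 0.1 -0.5  0.2]
shift now-axes mm [-627.1  605.4    4.7] rotvec deg [1.0e-02 6.0e-02 3.3e+01]  q: [ 1.08  0.29  1.58 -0.    1.28 -0.15]
shift in target axes [-196.2  849.2    4.1]$[0]: bad value
$[0]: bad value
$[0]: bad value
$[0]: bad value
```

View pics/w1.png

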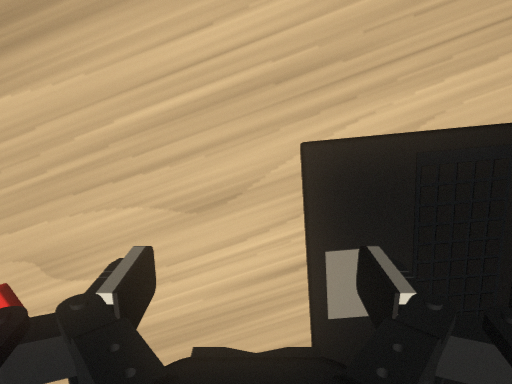

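The arm hasn't moved and the picture matches the first one. The rows were refused, so I'll try one with every key filled in.

```bash
python3 -m jog --help 2>&1 | head; python3 -m jog '[{"grip":0,"rz":6.6}]'; 
```

```text
invalid input: not JSON, or not a number$[0]: bad value
```

```bash
python3 -m jog '[{"grip":0,"x":0,"y":0,"z":0,"rx":0,"ry":0,"rz":6.6}]'; 
```

```text
time: 0.38
eef_pos: [0.2275, 0.6355, 0.4045]
tcp_rot: [0.85, 0.527, -0.0, 0.0]
contact_force: [0.2, 1.1, -0.1]
opening: 1.003
```

```bash
python3 -m jog '[{"grip":0,"x":0,"y":0,"z":0,"rx":0,"ry":0,"rz":6.6},{"grip":0,"x":0,"y":0,"z":0,"rx":0,"ry":0,"rz":6.6},{"grip":0,"x":0,"y":0,"z":0,"rx":0,"ry":0,"rz":6.6},{"grip":0,"x":0,"y":0,"z":0,"rx":0,"ry":0,"rz":6.6}]' && python3 -m jog '[{"grip":0,"x":-8.2,"y":35.4,"z":0,"rx":0,"ry":0,"rz":0},{"grip":0,"x":-8.2,"y":35.4,"z":0,"rx":0,"ry":0,"rz":0},{"grip":0,"x":-8.2,"y":35.4,"z":0,"rx":0,"ry":0,"rz":0},{"grip":0,"x":-8.2,"y":35.4,"z":0,"rx":0,"ry":0,"rz":0},{"grip":0,"x":-8.2,"y":35.4,"z":0,"rx":0,"ry":0,"rz":0},{"grip":0,"x":-8.2,"y":35.4,"z":0,"rx":0,"ry":0,"rz":0},{"grip":0,"x":-8.2,"y":35.4,"z":0,"rx":0,"ry":0,"rz":0},{"grip":0,"x":-8.2,"y":35.4,"z":0,"rx":0,"ry":0,"rz":0}]' && python3 - <<'E'
from h import *
plan([.586,-.159,.40],37.3)
E
```

```text
time: 0.72
eef_pos: [0.2275, 0.6355, 0.4046]
tcp_rot: [0.948, 0.317, -0.0, 0.0]
contact_force: [-0.0, 1.3, 0.3]
opening: 0.994
time: 1.38
eef_pos: [0.3471, 0.3688, 0.4049]
tcp_rot: [0.947, 0.32, 0.0, -0.0]
contact_force: [0.8, 0.5, -0.3]
opening: 0.997
t 1.3833 pos [0.3471 0.3688 0.4049] xyaw 37.33 tool z [ 4.e-04  2.e-04 -1.e+00] q6 -0.036 open 0.997 F [ 0.8  0.5 -0.3]
shift now-axes mm [-130.1  564.6    4.8] rotvec deg [ 0.   -0.03  0.03]  q: [ 0.62 -0.09  1.98 -0.    1.25 -0.04]
shift in target axes [-129.8  564.6    4.9]
```

```bash
python3 -m jog '[{"grip":0,"x":-8.2,"y":35.4,"z":0,"rx":0,"ry":0,"rz":0},{"grip":0,"x":-8.2,"y":35.4,"z":0,"rx":0,"ry":0,"rz":0},{"grip":0,"x":-8.2,"y":35.4,"z":0,"rx":0,"ry":0,"rz":0},{"grip":0,"x":-8.2,"y":35.4,"z":0,"rx":0,"ry":0,"rz":0},{"grip":0,"x":-8.2,"y":35.4,"z":0,"rx":0,"ry":0,"rz":0},{"grip":0,"x":-8.2,"y":35.4,"z":0,"rx":0,"ry":0,"rz":0},{"grip":0,"x":-8.2,"y":35.4,"z":0,"rx":0,"ry":0,"rz":0},{"grip":0,"x":-8.2,"y":35.4,"z":0,"rx":0,"ry":0,"rz":0}]' && python3 -m jog '[{"grip":0.25,"x":-8.2,"y":35.4,"z":0,"rx":0,"ry":0,"rz":0},{"grip":0.25,"x":-8.2,"y":35.4,"z":0,"rx":0,"ry":0,"rz":0},{"grip":0.25,"x":-8.2,"y":35.4,"z":0,"rx":0,"ry":0,"rz":0},{"grip":0.25,"x":-8.2,"y":35.4,"z":0,"rx":0,"ry":0,"rz":0},{"grip":0.25,"x":-8.2,"y":35.4,"z":0,"rx":0,"ry":0,"rz":0},{"grip":0.25,"x":-8.2,"y":35,"z":0,"rx":0,"ry":0,"rz":0},{"grip":0.25,"x":0,"y":20,"z":0,"rx":0,"ry":0,"rz":0},{"grip":0.25,"x":0,"y":0,"z":0,"rx":0,"ry":0,"rz":0}]' && python3 - <<'E'
from h import *
plan([.586,-.159,.40],37.3)
c=read_camera("wrist");cv2.imwrite("pics/w2.png",c["frame"][:,:,::-1])
E
```

```text
time: 2.05
eef_pos: [0.4666, 0.1037, 0.4051]
tcp_rot: [0.947, 0.32, 0.0, 0.0]
contact_force: [1.1, -0.1, -0.1]
opening: 1.001
time: 2.72
eef_pos: [0.5691, -0.1125, 0.4047]
tcp_rot: [0.948, 0.318, 0.0, 0.001]
contact_force: [-1.0, -0.6, 0.5]
opening: 0.748
t 2.7167 pos [ 0.5691 -0.1125  0.4047] xyaw 37.06 tool z [ 0.001  -0.0012 -1.    ] q6 -1.016 open 0.748 F [-1.  -0.6  0.5]
shift now-axes mm [-14.6  47.3   4.8] rotvec deg [ 0.09 -0.   -0.24]  q: [-0.37  0.08  1.82 -0.    1.25 -1.02]
shift in target axes [-14.7  47.3   4.7]
```

View pics/w2.png

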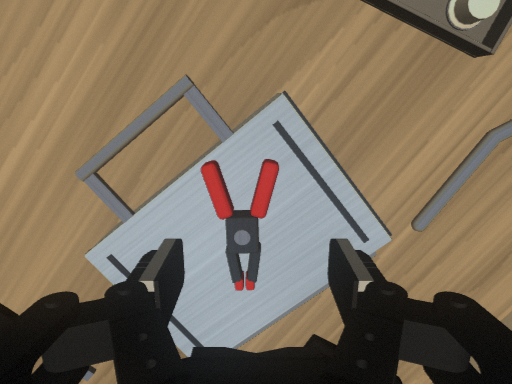

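The wrist view shows the clamp's pivot block at about (243,230), with handles at (218,188) and (265,188) and red jaw tips at (243,285). The lid's handle bar runs from (79,174) to (187,78). I'll measure with masks.

```bash
python3 - <<'E'
from h import *
c=read_camera("wrist");f=c["frame"];h=cv2.cvtColor(f,cv2.COLOR_RGB2HSV)
roi=np.zeros(f.shape[:2],np.uint8);roi[150:300,190:290]=255
red=cv2.inRange(h,(0,150,80),(8,255,255))|cv2.inRange(h,(172,150,80),(180,255,255));red&=roi
dark=cv2.inRange(f,(0,0,0),(105,105,105))&roi&~red
n,l,st,ce=cv2.connectedComponentsWithStats(red)
for i in range(1,n):
    if st[i,4]>20: print("red",st[i],ce[i].round(1),ray(c,*ce[i],.092).round(4))
# block: dark rows widths
for r in range(204,262,4):
    xs=np.flatnonzero(dark[r]);print(r,xs.min() if len(xs) else None,xs.max() if len(xs) else None,len(xs),end=' | ')
print()
for p in [(226,211),(259,211),(260,248),(226,250),(242,237)]: print(p,ray(c,*p,.104).round(4))
lid={'fl?':(285,93),'fr':(86,257),'bl':(391,236)}
for k,p in lid.items(): print(k,ray(c,*p,.08).round(4))
cv2.imwrite("pics/w2c.png",cv2.resize(f[50:300,60:310,::-1],None,fx=2.4,fy=2.4,interpolation=cv2.INTER_CUBIC))
E
```

```text
red [201 164  31  57 867] [215.8 192.6] [ 0.5478 -0.1408  0.092 ]
red [250 164  28  57 888] [263.6 192. ] [ 0.5803 -0.1156  0.092 ]
red [235 282   8  11  69] [238.6 287.4] [ 0.6182 -0.2037  0.092 ]
red [246 282   8  10  61] [249.  287.3] [ 0.626  -0.1977  0.092 ]
204 229 231 3 | 208 230 232 3 | 212 231 248 3 | 216 232 249 18 | 220 227 257 31 | 224 225 257 33 | 228 226 257 32 | 232 226 257 32 | 236 226 257 19 | 240 226 257 16 | 244 226 258 20 | 248 226 259 34 | 252 226 259 34 | 256 226 259 23 | 260 227 258 22 | 
(226, 211) [ 0.5629 -0.1452  0.104 ]
(259, 211) [ 0.585  -0.1285  0.104 ]
(260, 248) [ 0.6062 -0.155   0.104 ]
(226, 250) [ 0.5838 -0.1743  0.104 ]
(242, 237) [ 0.5876 -0.1561  0.104 ]
fl? [ 0.5448 -0.0395  0.08  ]
fr [ 0.487  -0.2711  0.08  ]
bl [ 0.7036 -0.0805  0.08  ]
```

View pics/w2c.png

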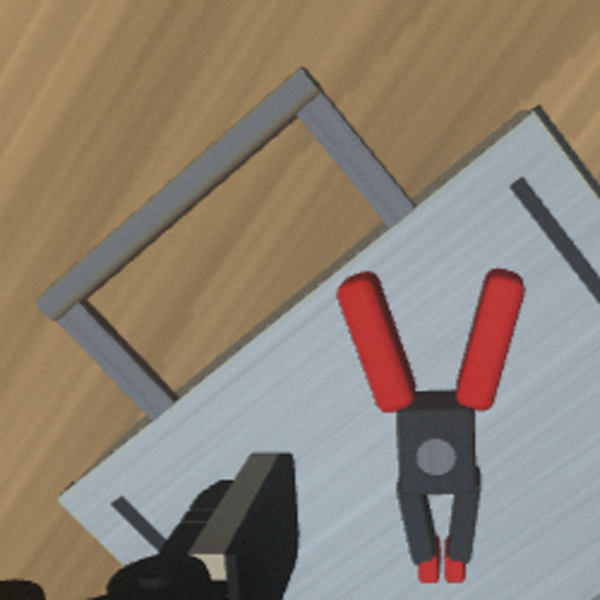

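```bash
python3 - <<'E'
from h import *
plan([.588,-.158,.30],38.6)
c=read_camera("wrist")
for p in [(77.5,176.3),(189,81),(61/2.4*1+60+0,0)][:2]: print(ray(c,*p,.08).round(4))
E
```

```text
t 2.8167 pos [ 0.5679 -0.1095  0.4044] xyaw 37.22 tool z [-9.e-04  7.e-04 -1.e+00] q6 -1.016 open 0.747 F [-0.4 -0.1  0.6]
shift now-axes mm [-13.3  50.9 104.3] rotvec deg [-0.06  0.02 -1.38]  q: [-0.37  0.08  1.82  0.    1.25 -1.02]
shift in target axes [-14.5  50.5 104.4]
[ 0.4416 -0.205   0.08  ]
[ 0.4752 -0.0784  0.08  ]
```

```bash
python3 -m jog '[{"grip":0.25,"x":0,"y":0,"z":0,"rx":0,"ry":0,"rz":-1.4},{"grip":0.25,"x":-4.8,"y":16.8,"z":20,"rx":0,"ry":0,"rz":0},{"grip":0.25,"x":-4.8,"y":16.8,"z":25,"rx":0,"ry":0,"rz":0},{"grip":0.25,"x":-4.8,"y":16.8,"z":25,"rx":0,"ry":0,"rz":0},{"grip":0.25,"x":0,"y":0,"z":20,"rx":0,"ry":0,"rz":0},{"grip":0.25,"x":0,"y":0,"z":14,"rx":0,"ry":0,"rz":0},{"grip":0.25,"x":0,"y":0,"z":0,"rx":0,"ry":0,"rz":0},{"grip":0.25,"x":0,"y":0,"z":0,"rx":0,"ry":0,"rz":0}]' && python3 - <<'E'
from h import *
plan([.588,-.158,.257],38.6)
c=read_camera("wrist");cv2.imwrite("pics/w3.png",c["frame"][:,:,::-1])
E
```

```text
time: 3.53
eef_pos: [0.5878, -0.1561, 0.3004]
tcp_rot: [0.943, 0.332, -0.001, -0.001]
contact_force: [0.9, -0.8, 1.4]
opening: 0.75
t 3.5333 pos [ 0.5878 -0.1561  0.3004] xyaw 38.8 tool z [-1.4e-03  8.0e-04 -1.0e+00] q6 -1.104 open 0.75 F [ 0.9 -0.8  1.4]
shift now-axes mm [-1.   1.7 43.4] rotvec deg [-0.09  0.03  0.2 ]  q: [-0.43  0.25  1.83  0.    1.07 -1.1 ]
shift in target axes [-1.   1.6 43.4]
```

View pics/w3.png

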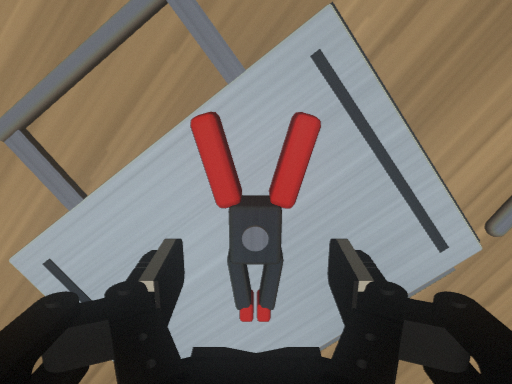

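The pivot is at (256,238), centred between the pads in x. I'll check its offset along the clamp.

```bash
python3 - <<'E'
from h import *
c=read_camera("wrist")
p=ray(c,256,238,.104);print(p)
plan([p[0],p[1],.257],38.6)
for q in [(226,100),(5,132),(168,0)]: print(ray(c,*q,.078).round(4))
E
```

```text
[ 0.59057034 -0.15899375  0.104     ]
t 3.6333 pos [ 0.5885 -0.1566  0.3027] xyaw 38.78 tool z [ 0.0027 -0.0012 -1.    ] q6 -1.103 open 0.746 F [1.3 0.2 0.2]
shift now-axes mm [ 0.   3.  45.7] rotvec deg [ 0.15 -0.08  0.18]  q: [-0.43  0.24  1.82  0.    1.07 -1.1 ]
shift in target axes [ 0.1  3.1 45.7]
[ 0.5337 -0.1143  0.078 ]
[ 0.4473 -0.2059  0.078 ]
[ 0.4808 -0.0936  0.078 ]
```

```bash
python3 -m jog '[{"grip":0.25,"x":0,"y":1.5,"z":15,"rx":0,"ry":0,"rz":0},{"grip":0.25,"x":0,"y":1,"z":15,"rx":0,"ry":0,"rz":0},{"grip":0.25,"x":0,"y":0,"z":10,"rx":0,"ry":0,"rz":0},{"grip":0.25,"x":0,"y":0,"z":3,"rx":0,"ry":0,"rz":0},{"grip":0.25,"x":0,"y":0,"z":0,"rx":0,"ry":0,"rz":0},{"grip":0.25,"x":0,"y":0,"z":0,"rx":0,"ry":0,"rz":0}]' 35 && python3 - <<'E'
from h import *
plan([.590,-.159,.257],38.6)
E
python3 -m jog '[{"grip":1,"x":0,"y":0,"z":0,"rx":0,"ry":0,"rz":0},{"grip":1,"x":0,"y":0,"z":0,"rx":0,"ry":0,"rz":0},{"grip":1,"x":0,"y":0,"z":0,"rx":0,"ry":0,"rz":0},{"grip":1,"x":0,"y":0,"z":0,"rx":0,"ry":0,"rz":0},{"grip":1,"x":0,"y":0,"z":0,"rx":0,"ry":0,"rz":0},{"grip":1,"x":0,"y":0,"z":0,"rx":0,"ry":0,"rz":0},{"grip":1,"x":0,"y":0,"z":0,"rx":0,"ry":0,"rz":0}]' 35
python3 - <<'E'
from h import *
plan([.590,-.159,.257],38.6)
c=read_camera("wrist");cv2.imwrite("pics/w4.png",c["frame"][:,:,::-1])
E
```

```text
time: 4.13
eef_pos: [0.59, -0.1592, 0.2587]
tcp_rot: [0.943, 0.331, 0.0, 0.0]
contact_force: [0.0, -0.1, -0.5]
opening: 0.752
t 4.1333 pos [ 0.59   -0.1592  0.2587] xyaw 38.72 tool z [ 1.2e-03 -5.0e-04 -1.0e+00] q6 -1.105 open 0.752 F [ 0.  -0.1 -0.5]
shift now-axes mm [ 0.1 -0.1  1.7] rotvec deg [ 0.07 -0.03  0.12]  q: [-0.43  0.31  1.84  0.    1.   -1.11]
shift in target axes [ 0.1 -0.1  1.7]
time: 4.72
eef_pos: [0.5899, -0.1593, 0.2586]
tcp_rot: [0.944, 0.331, 0.0, 0.0]
contact_force: [-0.9, 0.2, 4.9]
opening: 0.317
t 4.7167 pos [ 0.5899 -0.1593  0.2586] xyaw 38.7 tool z [ 1.1e-03 -5.0e-04 -1.0e+00] q6 -1.105 open 0.317 F [-0.9  0.2  4.9]
shift now-axes mm [ 0.3 -0.2  1.6] rotvec deg [ 0.06 -0.03  0.1 ]  q: [-0.43  0.31  1.84 -0.    1.   -1.11]
shift in target axes [ 0.3 -0.2  1.6]
```

View pics/w4.png

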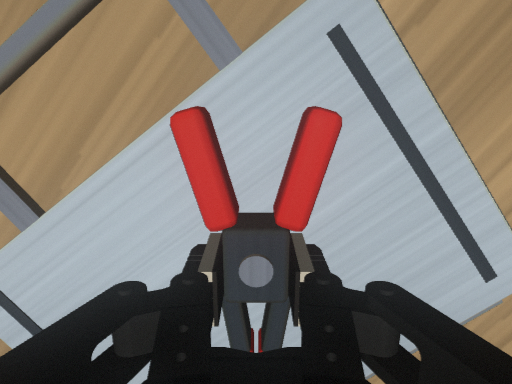

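The pads hold the pivot block: the opening of 0.317 is about 27 mm, as it should be. Lifting, then going to the tray.

```bash
python3 -m jog '[{"grip":1,"x":0,"y":0,"z":-5,"rx":0,"ry":0,"rz":0},{"grip":1,"x":0,"y":0,"z":-15,"rx":0,"ry":0,"rz":0},{"grip":1,"x":0,"y":0,"z":-25,"rx":0,"ry":0,"rz":0},{"grip":1,"x":0,"y":0,"z":-25,"rx":0,"ry":0,"rz":0},{"grip":1,"x":0,"y":0,"z":-15,"rx":0,"ry":0,"rz":0},{"grip":1,"x":0,"y":0,"z":-5,"rx":0,"ry":0,"rz":0},{"grip":1,"x":0,"y":0,"z":0,"rx":0,"ry":0,"rz":0}]' 
python3 - <<'E'
from h import *
plan([.535,.157,.34],13.3)
c=read_camera("wrist");cv2.imwrite("pics/w5.png",c["frame"][:,:,::-1])
E
```

```text
time: 5.35
eef_pos: [0.5898, -0.1593, 0.3489]
tcp_rot: [0.944, 0.331, 0.001, 0.001]
contact_force: [0.3, -0.6, -1.7]
opening: 0.315
t 5.35 pos [ 0.5898 -0.1593  0.3489] xyaw 38.7 tool z [ 0.0022 -0.001  -1.    ] q6 -1.105 open 0.315 F [ 0.3 -0.6 -1.7]
shift now-axes mm [ 154.9 -281.1    8.5] rotvec deg [ 0.11 -0.09 25.4 ]  q: [-0.43  0.2   1.79  0.    1.15 -1.11]
shift in target axes [  19.4 -320.4    8.9]
```

View pics/w5.png

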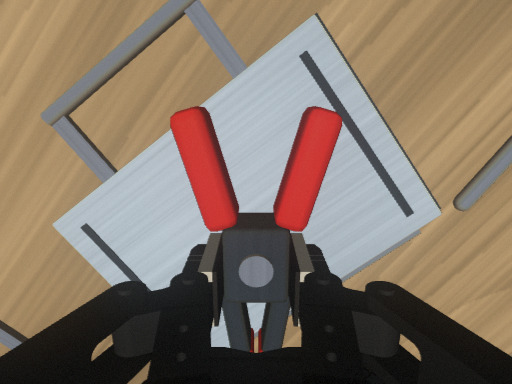

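The clamp is lifted and unmoved in the grip, and the lid stays shut. Turning by 25.4°, then carrying it about 320 mm.

```bash
python3 -m jog '[{"grip":1,"x":0,"y":0,"z":0,"rx":0,"ry":0,"rz":3.4},{"grip":1,"x":0,"y":0,"z":0,"rx":0,"ry":0,"rz":5.5},{"grip":1,"x":0,"y":0,"z":0,"rx":0,"ry":0,"rz":5.5},{"grip":1,"x":0,"y":0,"z":0,"rx":0,"ry":0,"rz":5.5},{"grip":1,"x":0,"y":0,"z":0,"rx":0,"ry":0,"rz":5.5},{"grip":1,"x":1,"y":-10,"z":0,"rx":0,"ry":0,"rz":0},{"grip":1,"x":1,"y":-20,"z":0,"rx":0,"ry":0,"rz":0},{"grip":1,"x":1,"y":-25,"z":0,"rx":0,"ry":0,"rz":0}]' && python3 -m jog '[{"grip":1,"x":2,"y":-30,"z":0,"rx":0,"ry":0,"rz":0},{"grip":1,"x":2,"y":-30,"z":0,"rx":0,"ry":0,"rz":0},{"grip":1,"x":2,"y":-30,"z":0,"rx":0,"ry":0,"rz":0},{"grip":1,"x":2,"y":-30,"z":0,"rx":0,"ry":0,"rz":0},{"grip":1,"x":2,"y":-30,"z":0,"rx":0,"ry":0,"rz":0},{"grip":1,"x":2,"y":-30,"z":0,"rx":0,"ry":0,"rz":0},{"grip":1,"x":2,"y":-30,"z":0,"rx":0,"ry":0,"rz":0},{"grip":1,"x":2,"y":-25,"z":0,"rx":0,"ry":0,"rz":0}]' && python3 -m jog '[{"grip":1,"x":0,"y":-20,"z":0,"rx":0,"ry":0,"rz":0},{"grip":1,"x":0,"y":-10,"z":0,"rx":0,"ry":0,"rz":0},{"grip":1,"x":0,"y":0,"z":0,"rx":0,"ry":0,"rz":0},{"grip":1,"x":0,"y":0,"z":0,"rx":0,"ry":0,"rz":0},{"grip":1,"x":0,"y":0,"z":0,"rx":0,"ry":0,"rz":0}]'
python3 - <<'E'
from h import *
plan([.535,.157,.34],13.3)
c=read_camera("wrist");cv2.imwrite("pics/w6.png",c["frame"][:,:,::-1])
E
```

```text
time: 6.07
eef_pos: [0.5794, -0.1048, 0.3456]
tcp_rot: [0.993, 0.116, -0.001, -0.001]
contact_force: [0.5, -0.1, -0.3]
opening: 0.318
time: 6.73
eef_pos: [0.5399, 0.1297, 0.3459]
tcp_rot: [0.993, 0.118, -0.002, -0.0]
contact_force: [-0.1, 0.6, -0.5]
opening: 0.32
time: 7.15
eef_pos: [0.5346, 0.1559, 0.3472]
tcp_rot: [0.993, 0.116, -0.0, 0.0]
contact_force: [0.4, -0.0, -0.7]
opening: 0.317
t 7.15 pos [0.5346 0.1559 0.3472] xyaw 13.31 tool z [-7.e-04 -6.e-04 -1.e+00] q6 -0.13 open 0.317 F [ 0.4 -0.  -0.7]
shift now-axes mm [ 0.7 -1.   7.2] rotvec deg [0.02 0.05 0.01]  q: [ 0.1   0.08  1.92 -0.    1.14 -0.13]
shift in target axes [ 0.7 -1.   7.2]
```

View pics/w6.png

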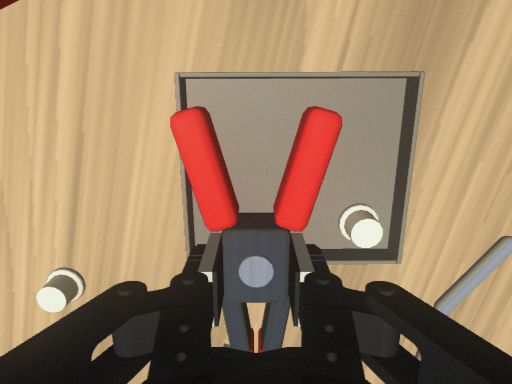

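The tray lies square in the view, with rim corners at (178,73), (423,73), (402,262) and (190,262), and its cap is at (365,232). I'll check the target against these corners.

```bash
python3 - <<'E'
from h import *
c=read_camera("wrist")
P=np.array([ray(c,*q,.03) for q in [(178,73),(423,73),(402,262),(189,262)]]);print(P.round(4),P.mean(0))
d=P[1]-P[0];print(np.hypot(*d[:2]),np.degrees(np.arctan2(d[1],d[0])),np.linalg.norm(P[0]-P[3]),np.linalg.norm(P[1]-P[2]))
o=P.mean(0);a=np.radians(13.3);x=np.array([np.cos(a),np.sin(a)]);y=np.array([-x[1],x[0]])
for n,p in dict(tcp=get_state()["eef_pos"][:2],cap=ray(c,366,233,.031)[:2]).items(): print(n,(p-o[:2])@x,(p-o[:2])@y)
plan([.535,.157,.183],13.3)
E
```

```text
[[0.454  0.225  0.03  ]
 [0.6442 0.2696 0.03  ]
 [0.6852 0.1079 0.03  ]
 [0.4919 0.0625 0.03  ]] [0.56881901 0.16625775 0.03      ]
0.19530744435884148 13.19349729176465 0.16686044913897233 0.1668341321206676
tcp -0.03556753797972768 -0.0026228668311293235
cap 0.06338034553571623 -0.05391309279706823
t 7.25 pos [0.5348 0.1555 0.3475] xyaw 13.24 tool z [-3.e-04 -3.e-04 -1.e+00] q6 -0.13 open 0.322 F [ 0.7  0.5 -0.1]
shift now-axes mm [  0.6  -1.4 164.5] rotvec deg [ 0.01  0.02 -0.06]  q: [ 0.1   0.08  1.92 -0.    1.14 -0.13]
shift in target axes [  0.5  -1.4 164.5]
```

```bash
python3 -m jog '[{"grip":1,"x":4,"y":0,"z":15,"rx":0,"ry":0,"rz":0},{"grip":1,"x":0,"y":0,"z":25,"rx":0,"ry":0,"rz":0},{"grip":1,"x":0,"y":0,"z":30,"rx":0,"ry":0,"rz":0},{"grip":1,"x":0,"y":0,"z":30,"rx":0,"ry":0,"rz":0},{"grip":1,"x":0,"y":0,"z":25,"rx":0,"ry":0,"rz":0},{"grip":1,"x":0,"y":0,"z":15,"rx":0,"ry":0,"rz":0},{"grip":1,"x":0,"y":0,"z":8,"rx":0,"ry":0,"rz":0},{"grip":1,"x":0,"y":0,"z":4,"rx":0,"ry":0,"rz":0}]' && python3 -m jog '[{"grip":1,"x":0,"y":0,"z":3,"rx":0,"ry":0,"rz":0},{"grip":1,"x":0,"y":0,"z":2,"rx":0,"ry":0,"rz":0},{"grip":1,"x":0,"y":0,"z":2,"rx":0,"ry":0,"rz":0},{"grip":1,"x":0,"y":0,"z":0,"rx":0,"ry":0,"rz":0},{"grip":1,"x":0,"y":0,"z":0,"rx":0,"ry":0,"rz":0}]' 
python3 - <<'E'
from h import *
plan([.538,.157,.183],13.3)
c=read_camera("wrist");cv2.imwrite("pics/w7.png",c["frame"][:,:,::-1])
E
```

```text
time: 7.92
eef_pos: [0.5383, 0.1566, 0.1943]
tcp_rot: [0.993, 0.115, -0.001, 0.0]
contact_force: [0.4, 0.6, -0.7]
opening: 0.32
time: 8.33
eef_pos: [0.5387, 0.1576, 0.1895]
tcp_rot: [0.993, 0.116, 0.001, -0.0]
contact_force: [-0.2, -0.3, -1.0]
opening: 0.316
t 8.3333 pos [0.5387 0.1576 0.1895] xyaw 13.31 tool z [ 1.5e-03  2.0e-04 -1.0e+00] q6 -0.128 open 0.316 F [-0.2 -0.3 -1. ]
shift now-axes mm [-0.9  0.4  6.5] rotvec deg [ 0.01 -0.08  0.01]  q: [ 0.1   0.32  1.98  0.    0.84 -0.13]
shift in target axes [-0.9  0.4  6.5]
```

View pics/w7.png

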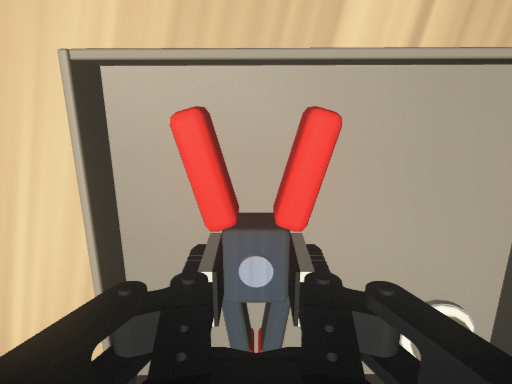

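The clamp is inside the tray walls, about 6 mm above the floor. Lowering further.

```bash
python3 -m jog '[{"grip":1,"x":0,"y":0,"z":2,"rx":0,"ry":0,"rz":0},{"grip":1,"x":0,"y":0,"z":2,"rx":0,"ry":0,"rz":0},{"grip":1,"x":0,"y":0,"z":1,"rx":0,"ry":0,"rz":0},{"grip":1,"x":0,"y":0,"z":0,"rx":0,"ry":0,"rz":0},{"grip":1,"x":0,"y":0,"z":0,"rx":0,"ry":0,"rz":0},{"grip":1,"x":0,"y":0,"z":0,"rx":0,"ry":0,"rz":0}]'; python3 -m jog '[{"grip":1,"x":0,"y":0,"z":1,"rx":0,"ry":0,"rz":0},{"grip":1,"x":0,"y":0,"z":0,"rx":0,"ry":0,"rz":0},{"grip":1,"x":0,"y":0,"z":0,"rx":0,"ry":0,"rz":0}]'
```

```text
time: 8.88
eef_pos: [0.5384, 0.1575, 0.1837]
tcp_rot: [0.993, 0.116, -0.0, 0.0]
contact_force: [1.0, -0.0, -1.5]
opening: 0.319
time: 9.13
eef_pos: [0.5386, 0.1575, 0.1832]
tcp_rot: [0.993, 0.116, 0.0, 0.0]
contact_force: [-0.1, 0.0, 1.9]
opening: 0.316
```

Contact force shows touchdown, so I'll release and rise.

```bash
python3 -m jog '[{"grip":0.45,"x":0,"y":0,"z":0,"rx":0,"ry":0,"rz":0},{"grip":0.45,"x":0,"y":0,"z":0,"rx":0,"ry":0,"rz":0},{"grip":0.45,"x":0,"y":0,"z":0,"rx":0,"ry":0,"rz":0},{"grip":0.45,"x":0,"y":0,"z":0,"rx":0,"ry":0,"rz":0}]' && python3 -m jog '[{"grip":0.45,"x":0,"y":0,"z":-5,"rx":0,"ry":0,"rz":0},{"grip":0.45,"x":0,"y":0,"z":-15,"rx":0,"ry":0,"rz":0},{"grip":0.45,"x":0,"y":0,"z":-30,"rx":0,"ry":0,"rz":0},{"grip":0.45,"x":0,"y":0,"z":-30,"rx":0,"ry":0,"rz":0},{"grip":0.45,"x":0,"y":0,"z":-30,"rx":0,"ry":0,"rz":0},{"grip":0.45,"x":0,"y":0,"z":-30,"rx":0,"ry":0,"rz":0},{"grip":0.45,"x":0,"y":0,"z":-20,"rx":0,"ry":0,"rz":0},{"grip":0.45,"x":0,"y":0,"z":0,"rx":0,"ry":0,"rz":0}]'; python3 - <<'E'
from h import *
plan([.458,-.146,.35],-14.3)
c=read_camera("wrist");cv2.imwrite("pics/w8.png",c["frame"][:,:,::-1])
E
```

```text
time: 9.47
eef_pos: [0.5384, 0.1575, 0.1826]
tcp_rot: [0.993, 0.116, -0.0, -0.0]
contact_force: [-0.3, -0.4, -0.6]
opening: 0.551
time: 10.13
eef_pos: [0.5398, 0.1577, 0.3493]
tcp_rot: [0.993, 0.116, 0.006, 0.0]
contact_force: [0.7, 0.8, 0.7]
opening: 0.55
t 10.1333 pos [0.5398 0.1577 0.3493] xyaw 13.31 tool z [ 0.0113  0.0012 -0.9999] q6 -0.128 open 0.55 F [0.7 0.8 0.7]
shift now-axes mm [-149.5  276.7   -2. ] rotvec deg [-0.07 -0.66 27.61]  q: [ 0.1   0.09  1.91  0.    1.13 -0.13]
shift in target axes [ -4.3 314.5  -0.7]
```

View pics/w8.png

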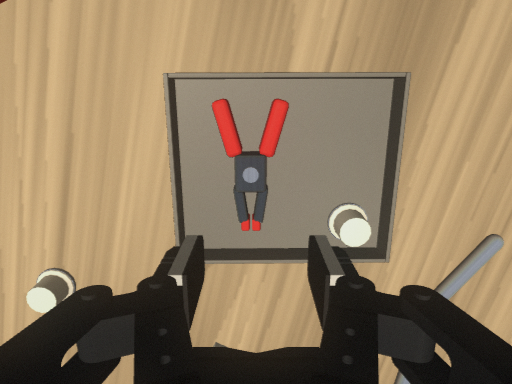

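The clamp lies flat in the tray with its pivot at (251,175), the tray cap is upright at (352,228), and the gripper is clear. On to the bar.

```bash
python3 -m jog '[{"grip":0.45,"x":0,"y":0,"z":0,"rx":0,"ry":0,"rz":5.5},{"grip":0.45,"x":0,"y":0,"z":0,"rx":0,"ry":0,"rz":5.5},{"grip":0.45,"x":0,"y":0,"z":0,"rx":0,"ry":0,"rz":5.5},{"grip":0.45,"x":0,"y":0,"z":0,"rx":0,"ry":0,"rz":5.5},{"grip":0.45,"x":0,"y":0,"z":0,"rx":0,"ry":0,"rz":5.6},{"grip":0.45,"x":0,"y":20,"z":0,"rx":0,"ry":0,"rz":0},{"grip":0.45,"x":0,"y":30,"z":0,"rx":0,"ry":0,"rz":0},{"grip":0.45,"x":0,"y":30,"z":0,"rx":0,"ry":0,"rz":0}]' && python3 -m jog '[{"grip":0.45,"x":0,"y":30,"z":0,"rx":0,"ry":0,"rz":0},{"grip":0.45,"x":0,"y":30,"z":0,"rx":0,"ry":0,"rz":0},{"grip":0.45,"x":0,"y":30,"z":0,"rx":0,"ry":0,"rz":0},{"grip":0.45,"x":0,"y":30,"z":0,"rx":0,"ry":0,"rz":0},{"grip":0.45,"x":0,"y":30,"z":0,"rx":0,"ry":0,"rz":0},{"grip":0.45,"x":0,"y":30,"z":0,"rx":0,"ry":0,"rz":0},{"grip":0.45,"x":0,"y":30,"z":0,"rx":0,"ry":0,"rz":0},{"grip":0.45,"x":0,"y":20,"z":0,"rx":0,"ry":0,"rz":0}]' && python3 -m jog '[{"grip":0.45,"x":-2,"y":5,"z":0,"rx":0,"ry":0,"rz":0},{"grip":0.45,"x":-2,"y":0,"z":0,"rx":0,"ry":0,"rz":0},{"grip":0.45,"x":0,"y":0,"z":0,"rx":0,"ry":0,"rz":0},{"grip":0.45,"x":0,"y":0,"z":0,"rx":0,"ry":0,"rz":0}]'; python3 - <<'E'
from h import *
plan([.458,-.146,.35],-14.3)
c=read_camera("wrist");cv2.imwrite("pics/w9.png",c["frame"][:,:,::-1])
E
```

```text
time: 10.85
eef_pos: [0.5178, 0.0797, 0.3405]
tcp_rot: [0.992, -0.123, -0.002, 0.0]
contact_force: [0.7, -0.4, 0.5]
opening: 0.552
time: 11.52
eef_pos: [0.4606, -0.1447, 0.3408]
tcp_rot: [0.992, -0.125, -0.002, -0.0]
contact_force: [-0.4, -0.2, -0.1]
opening: 0.547
time: 11.85
eef_pos: [0.4566, -0.1458, 0.342]
tcp_rot: [0.992, -0.124, -0.001, -0.001]
contact_force: [0.7, 0.6, 0.5]
opening: 0.55
t 11.85 pos [ 0.4566 -0.1458  0.342 ] xyaw -14.25 tool z [-0.0011  0.0011 -1.    ] q6 -0.273 open 0.55 F [0.7 0.6 0.5]
shift now-axes mm [ 1.4 -0.1 -8. ] rotvec deg [-0.05  0.08  0.05]  q: [-0.52 -0.09  2.1   0.    1.13 -0.27]
shift in target axes [ 1.4 -0.1 -8. ]
```

View pics/w9.png

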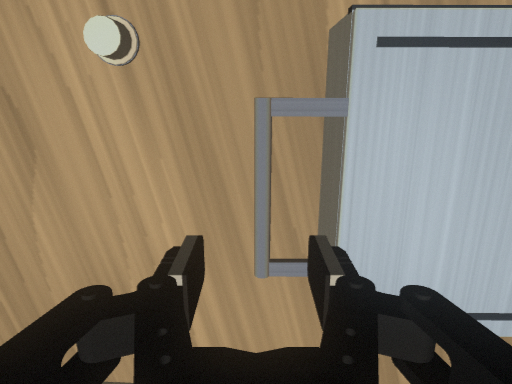

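The bar runs straight up the image from (262,97) to (262,277), so the yaw is right. Casting its centre:

```bash
python3 - <<'E'
from h import *
c=read_camera("wrist")
a=ray(c,262.5,97,.076);b=ray(c,262,277,.076);m=(a+b)/2;print(a,b,np.linalg.norm(a-b),np.degrees(np.arctan2(*(a-b)[1::-1]))-90,m)
for q in [(350,60),(338,220)]: print(ray(c,*q,.08))
plan([m[0],m[1],.231],-14.3)
E
```

```text
[ 0.47674571 -0.0805791   0.076     ] [ 0.44383653 -0.21127484  0.076     ] 0.13477533551688886 -14.133262466762545 [ 0.46029112 -0.14592697  0.076     ]
[ 0.53624534 -0.07219977  0.08      ]
[ 0.50899292 -0.177557    0.08      ]
t 11.95 pos [ 0.4569 -0.1457  0.3424] xyaw -14.21 tool z [-4.e-04  5.e-04 -1.e+00] q6 -0.273 open 0.548 F [-0.3 -0.1 -0.9]
shift now-axes mm [  3.4  -0.6 111.4] rotvec deg [-0.02  0.03  0.09]  q: [-0.52 -0.09  2.1   0.    1.13 -0.27]
shift in target axes [  3.3  -0.6 111.4]
```

```bash
python3 -m jog '[{"grip":0.52,"x":3.4,"y":0,"z":15,"rx":0,"ry":0,"rz":0},{"grip":0.52,"x":0,"y":0,"z":20,"rx":0,"ry":0,"rz":0},{"grip":0.52,"x":0,"y":0,"z":20,"rx":0,"ry":0,"rz":0},{"grip":0.52,"x":0,"y":0,"z":10,"rx":0,"ry":0,"rz":0},{"grip":0.52,"x":0,"y":0,"z":0,"rx":0,"ry":0,"rz":0},{"grip":0.52,"x":0,"y":0,"z":0,"rx":0,"ry":0,"rz":0},{"grip":0.52,"x":0,"y":0,"z":0,"rx":0,"ry":0,"rz":0}]'; python3 - <<'E'
from h import *
plan([.4603,-.146,.230],-14.2)
c=read_camera("wrist");cv2.imwrite("pics/w10.png",c["frame"][:,:,::-1])
E
```

```text
time: 12.53
eef_pos: [0.4606, -0.1476, 0.2789]
tcp_rot: [0.992, -0.124, 0.001, 0.0]
contact_force: [1.3, -0.0, 0.3]
opening: 0.482
t 12.5333 pos [ 0.4606 -0.1476  0.2789] xyaw -14.26 tool z [ 0.0017 -0.001  -1.    ] q6 -0.271 open 0.482 F [ 1.3 -0.   0.3]
shift now-axes mm [-0.8 -1.5 48.9] rotvec deg [ 0.03 -0.11 -0.06]  q: [-0.52  0.01  2.14 -0.    0.99 -0.27]
shift in target axes [-0.7 -1.4 48.9]
```

View pics/w10.png

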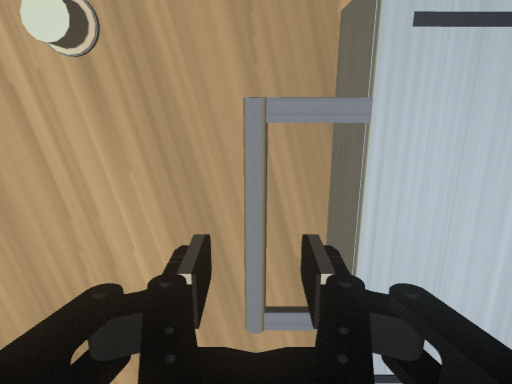

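The bar at u≈255 is centred between the pads at 200 and 312. Descending and closing.

```bash
python3 -m jog '[{"grip":0.52,"x":0,"y":0,"z":15,"rx":0,"ry":0,"rz":0},{"grip":0.52,"x":0,"y":0,"z":18,"rx":0,"ry":0,"rz":0},{"grip":0.52,"x":0,"y":0,"z":11,"rx":0,"ry":0,"rz":0},{"grip":0.52,"x":0,"y":0,"z":4,"rx":0,"ry":0,"rz":0},{"grip":0.52,"x":0,"y":0,"z":0,"rx":0,"ry":0,"rz":0},{"grip":0.52,"x":0,"y":0,"z":0,"rx":0,"ry":0,"rz":0}]' 30; python3 -m jog '[{"grip":1,"x":0,"y":0,"z":0,"rx":0,"ry":0,"rz":0},{"grip":1,"x":0,"y":0,"z":0,"rx":0,"ry":0,"rz":0},{"grip":1,"x":0,"y":0,"z":0,"rx":0,"ry":0,"rz":0},{"grip":1,"x":0,"y":0,"z":0,"rx":0,"ry":0,"rz":0},{"grip":1,"x":0,"y":0,"z":0,"rx":0,"ry":0,"rz":0},{"grip":1,"x":0,"y":0,"z":0,"rx":0,"ry":0,"rz":0}]' 30;python3 - <<'E'
from h import *
plan([.4603,-.146,.230],-14.2)
c=read_camera("wrist");cv2.imwrite("pics/w11.png",c["frame"][:,:,::-1])
c=read_camera("top");cv2.imwrite("pics/t11.png",cv2.resize(c["frame"][110:300,150:400,::-1],None,fx=3,fy=3,interpolation=cv2.INTER_CUBIC))
E
```

```text
time: 13.08
eef_pos: [0.4604, -0.1478, 0.2303]
tcp_rot: [0.992, -0.124, 0.0, 0.0]
contact_force: [-0.4, 0.5, 0.3]
opening: 0.478
time: 13.58
eef_pos: [0.4603, -0.1478, 0.2303]
tcp_rot: [0.992, -0.124, 0.001, 0.0]
contact_force: [0.8, 0.6, 2.3]
opening: 0.125
t 13.5833 pos [ 0.4603 -0.1478  0.2303] xyaw -14.3 tool z [ 1.3e-03 -8.0e-04 -1.0e+00] q6 -0.271 open 0.125 F [0.8 0.6 2.3]
shift now-axes mm [-0.5 -1.7  0.3] rotvec deg [ 0.02 -0.09 -0.1 ]  q: [-0.52  0.09  2.16  0.    0.89 -0.27]
shift in target axes [-0.5 -1.7  0.3]
```

View pics/w11.png

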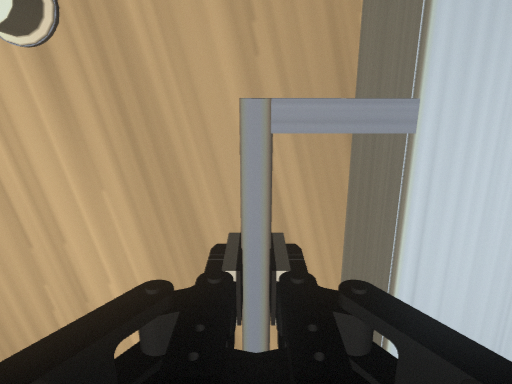

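View pics/t11.png

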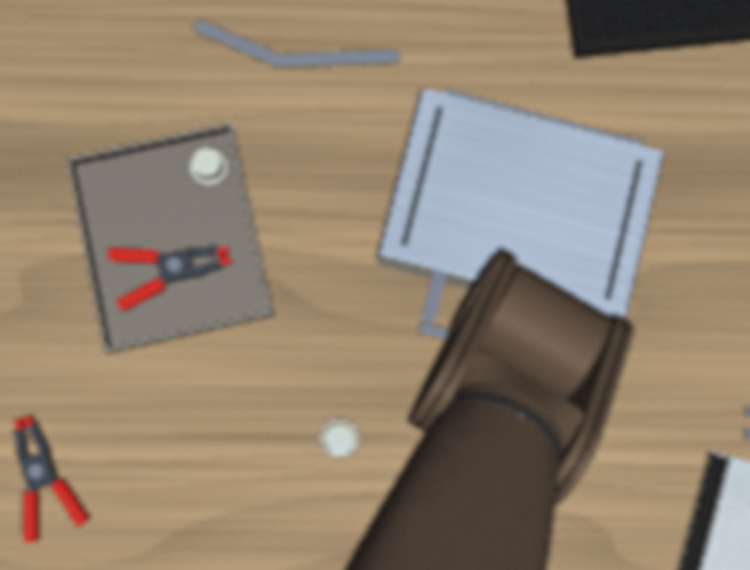

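The grip closed on the bar: the opening of 0.125 is about 11 mm against the bar's 12 mm. The top view confirms the clamp in the tray. Now the arc to 20° first, then a check.

```bash
python3 -m jog '[{"grip":1,"x":0.6,"y":0,"z":-9.9,"rx":0,"ry":0,"rz":0},{"grip":1,"x":0.6,"y":0,"z":-9.9,"rx":0,"ry":0,"rz":0},{"grip":1,"x":1.4,"y":0,"z":-9.8,"rx":0,"ry":0,"rz":0},{"grip":1,"x":1.5,"y":0,"z":-9.7,"rx":0,"ry":0,"rz":0},{"grip":1,"x":2.3,"y":0,"z":-9.6,"rx":0,"ry":0,"rz":0},{"grip":1,"x":2.3,"y":0,"z":-9.6,"rx":0,"ry":0,"rz":0},{"grip":1,"x":3.1,"y":0,"z":-9.4,"rx":0,"ry":0,"rz":0},{"grip":1,"x":3.2,"y":0,"z":-9.3,"rx":0,"ry":0,"rz":0}]' 
python3 - <<'E'
from h import *
plan([.4603,-.146,.3074],-14.2)
c=read_camera("wrist");cv2.imwrite("pics/w12.png",c["frame"][:,:,::-1])
E
```

```text
time: 14.35
eef_pos: [0.4744, -0.1513, 0.3074]
tcp_rot: [0.992, -0.124, -0.001, 0.0]
contact_force: [0.8, -3.3, -4.0]
opening: 0.124
t 14.35 pos [ 0.4744 -0.1513  0.3074] xyaw -14.28 tool z [-2.4e-03  2.0e-04 -1.0e+00] q6 -0.263 open 0.124 F [ 0.8 -3.3 -4. ]
shift now-axes mm [-14.9  -1.7   0. ] rotvec deg [ 0.02  0.13 -0.08]  q: [-0.51 -0.    2.09 -0.    1.06 -0.26]
shift in target axes [-14.9  -1.7   0. ]
```

View pics/w12.png

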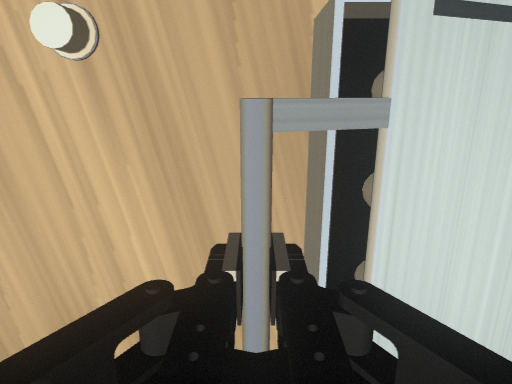

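The lid is rising as planned, with the bar still centred in the pads and forces of 4–5 N. Continuing to 60°.

```bash
python3 -m jog '[{"grip":1,"x":3.9,"y":0,"z":-9.0,"rx":0,"ry":0,"rz":0},{"grip":1,"x":4,"y":0,"z":-9.0,"rx":0,"ry":0,"rz":0},{"grip":1,"x":4.7,"y":0,"z":-8.7,"rx":0,"ry":0,"rz":0},{"grip":1,"x":4.7,"y":0,"z":-8.7,"rx":0,"ry":0,"rz":0},{"grip":1,"x":5.4,"y":0,"z":-8.2,"rx":0,"ry":0,"rz":0},{"grip":1,"x":5.5,"y":0,"z":-8.2,"rx":0,"ry":0,"rz":0},{"grip":1,"x":6.1,"y":0,"z":-7.8,"rx":0,"ry":0,"rz":0},{"grip":1,"x":6.2,"y":0,"z":-7.7,"rx":0,"ry":0,"rz":0}]' && python3 - <<'E'
from h import *
plan([.4603,-.146,.374],-14.2)
E
python3 -m jog '[{"grip":1,"x":6.7,"y":0,"z":-7.1,"rx":0,"ry":0,"rz":0},{"grip":1,"x":6.8,"y":0,"z":-7.1,"rx":0,"ry":0,"rz":0},{"grip":1,"x":7.4,"y":0,"z":-6.6,"rx":0,"ry":0,"rz":0},{"grip":1,"x":7.4,"y":0,"z":-6.5,"rx":0,"ry":0,"rz":0},{"grip":1,"x":7.9,"y":0,"z":-5.9,"rx":0,"ry":0,"rz":0},{"grip":1,"x":8.0,"y":0,"z":-5.8,"rx":0,"ry":0,"rz":0},{"grip":1,"x":8.4,"y":0,"z":-5.2,"rx":0,"ry":0,"rz":0},{"grip":1,"x":8.4,"y":0,"z":-5.1,"rx":0,"ry":0,"rz":0}]' && python3 -m jog '[{"grip":1,"x":0,"y":0,"z":0,"rx":0,"ry":0,"rz":0},{"grip":1,"x":0,"y":0,"z":0,"rx":0,"ry":0,"rz":0},{"grip":1,"x":0,"y":0,"z":0,"rx":0,"ry":0,"rz":0},{"grip":1,"x":0,"y":0,"z":0,"rx":0,"ry":0,"rz":0}]'
python3 - <<'E'
from h import *
plan([.5732,-.1760,.424],-14.2)
c=read_camera("wrist");cv2.imwrite("pics/w13.png",c["frame"][:,:,::-1])
c=read_camera("scene");cv2.imwrite("pics/s13.png",cv2.resize(c["frame"][80:330,60:400,::-1],None,fx=2.3,fy=2.3,interpolation=cv2.INTER_CUBIC))
E
```

```text
time: 15.07
eef_pos: [0.5127, -0.1611, 0.375]
tcp_rot: [0.992, -0.124, -0.006, -0.001]
contact_force: [-13.3, -0.0, 5.0]
opening: 0.123
t 15.0667 pos [ 0.5127 -0.1611  0.375 ] xyaw -14.25 tool z [-0.012   0.0027 -0.9999] q6 -0.243 open 0.123 F [-13.3  -0.    5. ]
shift now-axes mm [-54.4  -1.8   1.6] rotvec deg [ 0.02  0.7  -0.05]  q: [-0.49  0.01  1.94 -0.    1.2  -0.24]
shift in target axes [-54.5  -1.8   1. ]
time: 15.73
eef_pos: [0.5726, -0.1763, 0.4282]
tcp_rot: [0.992, -0.124, -0.002, 0.0]
contact_force: [-11.0, 0.1, 11.3]
opening: 0.13
time: 16.07
eef_pos: [0.5726, -0.1763, 0.4283]
tcp_rot: [0.992, -0.124, -0.001, 0.0]
contact_force: [-10.4, 0.7, 10.4]
opening: 0.128
t 16.0667 pos [ 0.5726 -0.1763  0.4283] xyaw -14.29 tool z [-2.6e-03 -5.0e-04 -1.0e+00] q6 -0.218 open 0.128 F [-10.4   0.7  10.4]
shift now-axes mm [ 0.6 -0.5  4.3] rotvec deg [ 0.06  0.14 -0.09]  q: [-0.47  0.1   1.74 -0.    1.3  -0.22]
shift in target axes [ 0.5 -0.5  4.3]
```

View pics/w13.png

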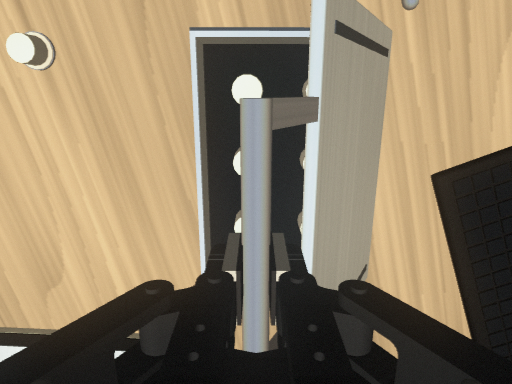

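View pics/s13.png

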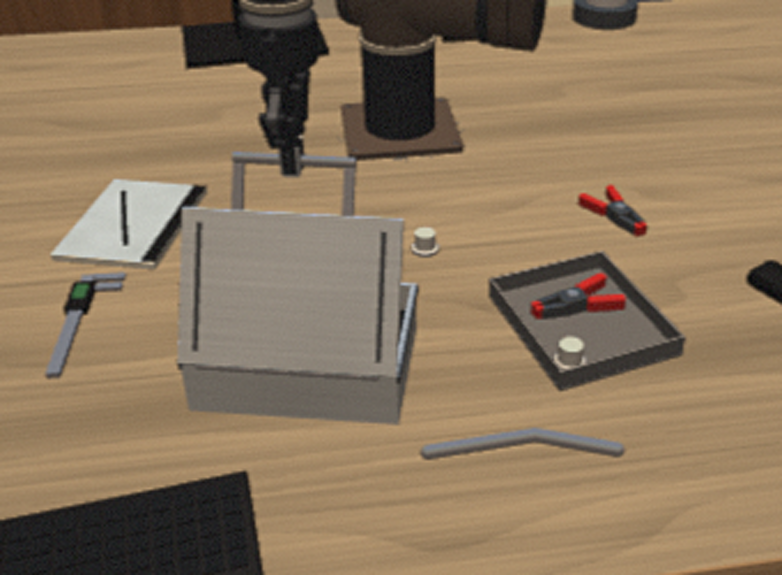

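The scene view shows the lid standing open, held at its bar by the fingers, with the clamp and cap in the tray and nothing else disturbed. The wrist force of about 15 N points outward along the lid, so I'm pressing slightly towards the hinge. I'll measure the angle two ways, then ease that off.

```bash
cat > ang.py <<'E'
from h import *
a=np.radians(-14.2);ex=np.array([np.cos(a),np.sin(a),0]);ey=np.array([-ex[1],ex[0],0]);ez=np.array([0,0,1.])
B=np.array([.4603,-.1465,.076]);H=B+.226*ex;H[2]=.072
def angle(c,uv,y):
    # ray with the vertical plane at lateral position y (case frame)
    d=c["R"].T@np.linalg.solve(c["intrinsics"],[*uv,1.]);o=cam0(c)
    s=(y-(o-H)@ey)/(d@ey);X=o+s*d;r=X-H;return np.degrees(np.arctan2(r[2],-r@ex)),np.hypot(r[2],r@ex)
def onplane(c,uv,R):
    # points where ray meets cylinder radius R about hinge line
    from numpy.polynomial import Polynomial as P
    d=c["R"].T@np.linalg.solve(c["intrinsics"],[*uv,1.]);o=cam0(c)-H
    px=P([o@ex,d@ex]);pz=P([o[2],d[2]])
    out=[]
    for s in (px*px+pz*pz-R*R).roots():
        if abs(s.imag)<1e-9:
            X=o+s.real*d;out.append((round(np.degrees(np.arctan2(X[2],-X@ex)),1),round(X@ey,3)))
    return out
E
python3 - <<'E'
from ang import *
c=read_camera("scene");S=lambda u,v:(60+u/2.3,80+v/2.3)
print("bar ends",onplane(c,S(235,158),.226),onplane(c,S(355,161),.226))
print("lid front corners",onplane(c,S(183,208),.170),onplane(c,S(403,219),.170))
w=read_camera("wrist");print("wrist bar end",angle(w,(257,98),.066),onplane(w,(257,98),.226))
s=get_state();M=Ro.from_quat(s["tcp_rot"]).as_matrix();g=s["eef_pos"]+.155*M[:,2]-H
print("from grip",np.degrees(np.arctan2(g[2],-g@ex)),np.hypot(g[2],g@ex),s["contact_force"])
E
```

```text
bar ends [(np.float64(69.7), np.float64(-0.052)), (np.float64(51.1), np.float64(-0.074))] [(np.float64(62.2), np.float64(0.068)), (np.float64(59.0), np.float64(0.066))]
lid front corners [(np.float64(69.2), np.float64(-0.109)), (np.float64(45.4), np.float64(-0.134))] [(np.float64(68.6), np.float64(0.124)), (np.float64(46.0), np.float64(0.116))]
wrist bar end (np.float64(46.739455121334124), np.float64(0.16138552937889378)) [(np.float64(60.7), np.float64(0.067)), (np.float64(-60.8), np.float64(0.061))]
from grip 61.277437687154205 0.2295152493434507 [-9.51776792  1.3585585  11.15081027]
```

The wrist view gives 60.7° (bar end at lateral 0.067 against a nominal 0.066) and the grip pose 61.3°. The scene rays are almost tangent to the arc, so they only agree loosely. Easing back by 3 mm should lower both the force and the angle a little.

```bash
python3 -m jog '[{"grip":1,"x":-1.0,"y":0,"z":0,"rx":0,"ry":0,"rz":0},{"grip":1,"x":-1.0,"y":0,"z":0,"rx":0,"ry":0,"rz":0},{"grip":1,"x":-1.0,"y":0,"z":0,"rx":0,"ry":0,"rz":0},{"grip":1,"x":0,"y":0,"z":0,"rx":0,"ry":0,"rz":0},{"grip":1,"x":0,"y":0,"z":0,"rx":0,"ry":0,"rz":0},{"grip":1,"x":0,"y":0,"z":0,"rx":0,"ry":0,"rz":0},{"grip":1,"x":0,"y":0,"z":0,"rx":0,"ry":0,"rz":0},{"grip":1,"x":0,"y":0,"z":0,"rx":0,"ry":0,"rz":0}]'
python3 -m jog '[{"grip":1,"x":0,"y":0,"z":0,"rx":0,"ry":0,"rz":0},{"grip":1,"x":0,"y":0,"z":0,"rx":0,"ry":0,"rz":0},{"grip":1,"x":0,"y":0,"z":0,"rx":0,"ry":0,"rz":0},{"grip":1,"x":0,"y":0,"z":0,"rx":0,"ry":0,"rz":0},{"grip":1,"x":0,"y":0,"z":0,"rx":0,"ry":0,"rz":0},{"grip":1,"x":0,"y":0,"z":0,"rx":0,"ry":0,"rz":0}]'
python3 - <<'E'
from ang import *
w=read_camera("wrist");f=w["frame"];cv2.imwrite("pics/w14.png",f[:,:,::-1])
s=get_state();M=Ro.from_quat(s["tcp_rot"]).as_matrix();g=s["eef_pos"]+.155*M[:,2]-H
print("from grip",np.degrees(np.arctan2(g[2],-g@ex)),np.hypot(g[2],g@ex),s["contact_force"],s["dq"].round(3))
for v in (96,98,100): print(onplane(w,(257,v),.226)[0])
c=read_camera("top");cv2.imwrite("pics/t14.png",cv2.resize(c["frame"][110:300,100:440,::-1],None,fx=2.3,fy=2.3))
E
```

```text
time: 16.93
eef_pos: [0.5697, -0.1756, 0.4266]
tcp_rot: [0.992, -0.124, -0.001, 0.0]
contact_force: [-7.0, -0.6, 6.6]
opening: 0.128
time: 17.43
eef_pos: [0.5697, -0.1756, 0.4266]
tcp_rot: [0.992, -0.124, -0.001, 0.0]
contact_force: [-8.2, -0.4, 6.9]
opening: 0.124
from grip 60.44615475952637 0.2295163594361634 [-8.20378235 -0.92172448  7.002416  ] [ 0.    -0.001 -0.001 -0.001 -0.     0.001]
(np.float64(59.8), np.float64(0.068))
(np.float64(59.8), np.float64(0.067))
(np.float64(59.8), np.float64(0.067))
```

View pics/w14.png

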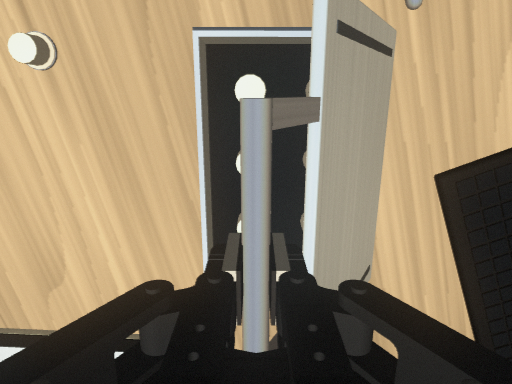

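View pics/t14.png

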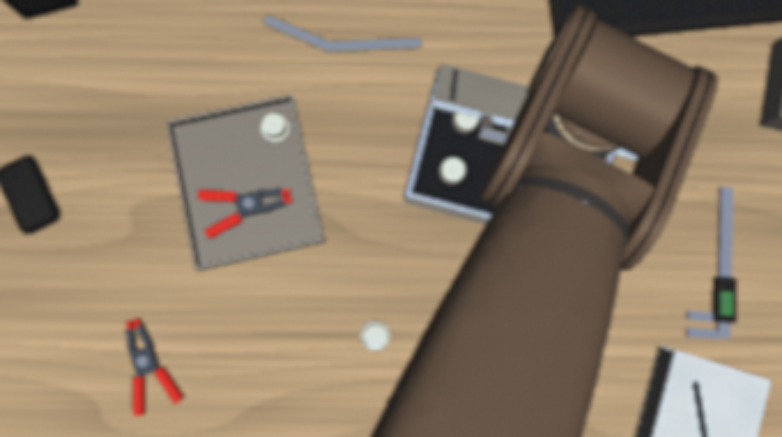

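The bar is still held centred, the lid is steady at about 60°, the clamp and cap are in the tray, and the other things look unmoved. Handing in.

```bash
python3 - <<'E'
from plant import *
print(sign_off())
E
```

```text
the job is handed in; nothing more can be done
None
```

The clamp now lies in the tray, and the gripper is holding the case lid open at about 60°. I handed the job in at about 17.5 s of the 54 s allowed; no verdict is reported.

- **Clamp:** I gripped it across the pivot block and set it down until it just touched the tray floor. After release it lay flat in the tray, clear of the cap, with the lid still shut.
- **Lid:** I gripped the bar at 30 N and raised it along the hinge's arc.
- **Last checks:**
  - The lid angle read 59.8° from the wrist camera and 60.4° from the gripper pose.
  - The joints were still.
  - The opening of 0.124 (about 11 mm) fits the 12 mm bar.
  - The clamp and cap were in the tray, and by eye the other things had not moved.

**What disagreed or fell short:**
- **Scene camera:** it gave unreliable lid angles, from 45° to 70°, because its view runs almost along the arc. I used it only as a loose check.
- **Side load:** about 11 N still pressed along the lid towards the hinge after I eased it down from about 15 N.
- **Grip radius:** it came out at 229.5 mm against the bar's 226 mm. I put this down to calibration or a small slip along the pads.
- **Refused calls:** my first jog calls, with incomplete rows, were refused and moved nothing.

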